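Take the oil canister off the refill dock and lock the dock

ROBOT

A 6-joint arm with a two-finger parallel gripper is mounted at the origin on the work surface. World frame = base frame: x ahead of the robot, y to its left, z up, the work surface at z = 0. Lengths are in mm, angles in rad, forces in N, time in s.
With the tool pointing down it reaches from about 300 to 775 mm from the base axis. Payload 14.6 kg.
Tool frame: the origin (TCP) lies on the centre line of the jaws, within the pads' length; the fingertips stand 19 mm ahead of it and the grasp point (between the pads) is the TCP (bot.tip_reach is the distance from the TCP to the fingertips, in mm); z points along the fingers, y is the line along which they close (so a half turn about z gives the same grasp; the last joint's range is limited). The gripper opens to 85 mm and grips with 20 to 120 N. Pads are 22 mm wide; open, the fingers measure 114 mm over their backs; the gripper's body (76 mm by 85 mm) begins 54 mm behind the grasp point. The pads swing forward as they close: fully open they stand 13 mm farther back than shut.
Start: joints at [-1.26, 0.3, 1.521, -0, 1.321, -0.067], TCP at [202.875, -511.206, 250.281] pointing down, gripper open.
Joint ranges: [-3.03, 3.03], [-0.79, 2.21], [0.23, 2.52], [-1.04, 4.18], [0, 3.07], [-2.55, 2.55]. Speed limits (rad/s): [2.22, 2.22, 2.57, 3.14, 3.14, 3.14].

INTERFACE

Orientations are given as a unit quaternion [w, x, y, z].
In Python, from rig import bot gives the robot as it stands. Calls block until the motion is done:
- bot.move_to(position, orientation): joint-space move of the TCP to a pose.
- bot.servo_line(position, attitude=None, speed=150, until_force=None): straight line of the TCP; attitude=None keeps the orientation; speed is the mean speed in mm/s. With until_force (N) it stops when the force on the tool has changed by that much, and returns True; else False.
- bot.move_joints(angles): joint-space move.
- bot.move_gripper(opening, grip_force=None): finger opening in mm; grip_force is the grip in N (None keeps the last); returns when the fingers have stopped.
- bot.dwell(seconds).
- bot.ik(position, orientation): joint angles nearest the present ones, or None.
- bot.read_state(): the state.
- bot.read_camera(name): name is "scene" or "top" or "wrist"; returns a dict with "image" (420x560x3 uint8, blue, green, red), "depth" (420x560 float32, mm along the optical axis (not along the pixel's ray), 0 where there is no reading), "fovy" (degrees; the focal length in pixels is half the picture's height over the tangent of half this angle, whatever the lens; pixels are square), "cx", "cy" (the principal point, pixels), "eye" and "attitude" of the camera in the world; the wrist camera has in their place "mount" (4x4, takes a point from camera to tool coordinates, whose origin is the TCP and whose axes are the flange's). Camera axes: x right, y down, z forward; pixel columns grow to the right and rows downward; lengths in mm; the calibration is good to about 2 mm. A picture is of the moment at which its call begins: read the wrist's pose just before it.
A pose or a line that the arm cannot do raises bot.MotionError and nothing moves.
- bot.finish_job(): hands the job in; it is judged then, once.
The state is a dict: "clock": time; "joint_positions": joint angles; "qvel": joint speeds; "effort": joint torques, N m; "ee_pos": TCP position; "tool_rot": TCP orientation; "ft_force": force on the tool from outside, world axes, zero at the start; "moment": the same for the moment, N m; "grip_width": finger opening in mm; "grip_force": force on a finger pad.
Only numpy, scipy, OpenCV 4.12 (cv2) and the standard library are available. Lean on these libraries where they do the work, as an engineer would, in place of code of your own. Each camera call takes 0.05 s, during which the arm holds its last target. There are 200 camera calls.

TASK

In this toy-maker's finishing corner, lift the spouted canister off its refill dock by the handle and, keeping it upright, set it down (do not drop it) inside the rim of the round steel drip tray, with its spout over the tray's tongue, and let go. Then turn the empty dock's collar by its black tab counter-clockwise (seen from above) as far as it goes, to the white locked mark beside the stop post. Do not push or tip the other things on the bench.

Things in the scene. Friction and masses are not known exactly. Their poses are not given: they have to be found in the camera images.
- canister: Loose aluminium canister of wood oil, round, 84 mm diameter, 95 mm high to the shoulder, 121 mm to the top of its black cap; 0.4 to 0.85 kg. Origin: centre of its underside, z up. A thin spout rises along its +x side and a rigid bridge handle stands over it along x. It starts upright on the dock's seat, its yaw varies.
- handle (a point): Middle of the canister's handle bar, on its axis, 165 mm above its underside; axes as the canister. Black bar 96 mm long (x), 16 mm wide (y), 16 mm high, open below (36 mm gap over the cap) between two 12 mm uprights at x = -40 and +40 mm.
- spout_tip (a point): Tip of the canister's spout, 86 mm out along the canister's +x, 122 mm above its underside.
- dock: Fixed refill dock. Origin: centre of the underside of its round base (160 mm diameter, 12 mm thick), z up. Round seat, 122 mm diameter, top at z = 65 mm; the canister stands at its centre. Round the seat's +x half runs a wire back rail of 55 mm radius, 8 mm thick, top at z = 109 mm. Under the seat the captive steel collar (132 mm diameter, z 30 to 50 mm) turns about the dock's z axis.
- collar_tab (a point): Middle of the top of the collar's black upright tab, 90 mm from the dock's axis at z = 90 mm. The tab is 26 mm long radially, 12 mm thick tangentially and reaches from z = 34 to 90 mm; free on both sides. At joint 0 the tab points at 145 degrees from the dock's +x axis (counter-clockwise from above); the angle grows with the joint.
- collar (a joint): Angle of the lock collar, rad, counter-clockwise from above: starts at 0 to 0.4; locked mark and end stop at 1.3 (tab at 219.5 degrees from the dock's +x). It turns with light friction and stays where it is left.
- lock_mark (a point): White radial line on the dock's base, 19 mm long: the locked mark, 69.5 mm from the dock's axis at 219.5 degrees from its +x, at z = 13 mm, under the tab's arm when locked. A 10 mm steel stop post, top at z = 51 mm, stands just past it, 71 mm from the axis.
- tray: Fixed round steel drip tray, 138 mm outer diameter at the rim, 124 mm inner diameter at the floor; floor top at z = 5 mm, rim 12 mm high. Origin: centre of its underside, z up. Along its +x a flat tongue, 64 mm wide and 7 mm thick, reaches to 130 mm from the centre.
- swan: Bystander: wooden swan on a plywood foot 120 x 50 mm, 117 mm high, between dock and tray. Long along x. Origin: centre of underside.
- wax_tin: Bystander: steel tin, 68 mm diameter, 48 mm high, towards the robot between dock and tray. Origin: centre of underside.
- pencil_pot: Bystander: black pot of pencils, 76 mm diameter, 190 mm high with the pencils, farther back. Origin: centre of underside.
- glue_bottle: Bystander: bottle, 60 mm diameter, 150 mm high, farther back. Origin: centre of underside.
- hearts: Bystander: stack of wooden heart blanks, about 75 x 70 mm, 52 mm high, farther back. Origin: centre of underside.
- sanding_block: Bystander: sanding block 110 x 65 x 30 mm, at one side. Origin: centre of underside.
- duck: Bystander: wooden duck on a plywood foot 120 x 50 mm, 90 mm high, at the other side. Origin: centre of underside.
Not all that is in view belongs to the job. What is shaped like the tray but brown or green is not meant.

How it is judged:
By the outcome, as a careful person would: the job done as asked, in the order asked, and still so for the second after the job is handed in, with the robot touching nothing.
It also fails if it takes over 58 s, if anything falls off the work surface, if the arm or the gripper's body presses on something with over 40 N, if the wrist force passes 120 N, or if a joint passes its speed limit or range.

## Working session

There is one attempt and no reset: what is moved stays moved. The work goes in short steps, each a Python script; the robot and the scene stay as the last script left them, time stands still between calls to the robot, and variables do not carry over. Pictures are saved under pics/ and viewed, at most 10 in all, crops included, and the job is handed in when it is done.

```bash
mkdir -p pics; ls; cat > h.py <<'E'
import numpy as np, cv2
from rig import bot
from scipy.spatial.transform import Rotation as R
def q2R(q): 
    q=np.array(q,float)
    return q if q.ndim==2 else R.from_quat(q[[1,2,3,0]]).as_matrix()
def grab(name):
    s=bot.read_state(); c=bot.read_camera(name)
    f=c["image"].shape[0]/2/np.tan(np.radians(c["fovy"])/2)
    if "mount" in c:
        T=np.eye(4);T[:3,:3]=q2R(s["tool_rot"]);T[:3,3]=s["ee_pos"];M=T@np.array(c["mount"])
        E,A=M[:3,3],M[:3,:3]
    else: E,A=np.array(c["eye"]),q2R(c["attitude"])
    return dict(im=c["image"],d=c["depth"],f=f,cx=c["cx"],cy=c["cy"],E=E,A=A)
def ray(c,uv):
    uv=np.atleast_2d(uv).astype(float)
    return np.c_[(uv[:,0]-c["cx"])/c["f"],(uv[:,1]-c["cy"])/c["f"],np.ones(len(uv))]@c["A"].T
def onplane(c,uv,z):
    r=ray(c,uv); return c["E"]+r*((z-c["E"][2])/r[:,2])[:,None]
def cloud(c):
    v,u=np.mgrid[:c["im"].shape[0],:c["im"].shape[1]]
    r=ray(c,np.c_[u.ravel(),v.ravel()])
    return (c["E"]+r*c["d"].reshape(-1,1)).reshape(*u.shape,3)
def proj(c,p):
    q=(np.atleast_2d(p)-c["E"])@c["A"]; return np.c_[q[:,0]/q[:,2]*c["f"]+c["cx"],q[:,1]/q[:,2]*c["f"]+c["cy"]]
def down(yaw): # tool z down, tool y (closing line) at world angle yaw
    y=np.array([np.cos(yaw),np.sin(yaw),0]);z=np.array([0,0,-1.]);x=np.cross(y,z)
    q=R.from_matrix(np.c_[x,y,z]).as_quat(); return q[[3,0,1,2]]
E
python3 - <<'E'
from h import *
import pickle
for n in("top","scene"):
    c=grab(n);cv2.imwrite(f"pics/{n}0.png",c["im"]);pickle.dump(c,open(n+".pkl","wb"))
    print(n,c["f"],c["cx"],c["cy"],c["E"],c["A"].round(3).tolist(),(c["d"]>0).mean())
s=bot.read_state();print(s["tool_rot"],s["clock"],s["grip_width"])
E
```

```text
pics
top 531.9025250454293 277.4242513306709 219.309942080779 [ 355.92927691  -18.06178731 1639.55569858] [[0.026, -0.993, 0.112], [-1.0, -0.025, 0.011], [-0.008, -0.112, -0.994]] 0.9959566326530612
scene 546.5937081487563 277.74787695679623 204.91601075207964 [1408.93510584  401.47299891 1427.47122953] [[-0.377, 0.746, -0.549], [0.926, 0.293, -0.238], [-0.016, -0.599, -0.801]] 0.9958715986394557
[-5.46807621e-04  9.82210586e-01  1.87781948e-01 -7.22896039e-05] 0.1 85.50246016520056
```

View pics/top0.png

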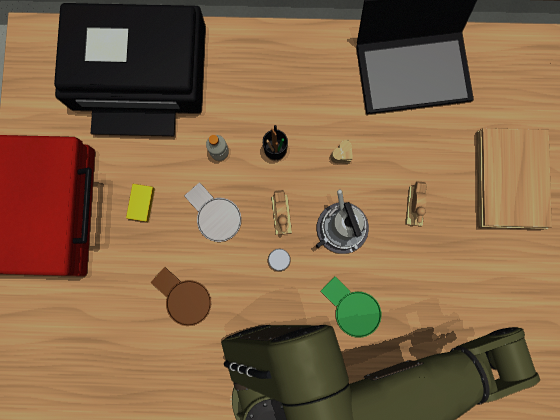

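View pics/scene0.png

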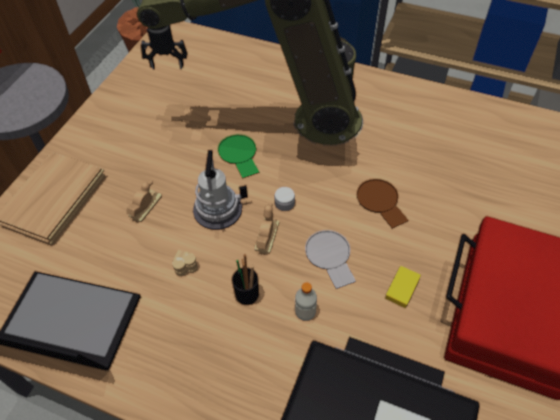

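The top view shows the dock and canister at about (343,228), with the spout tip at about (340,195), the handle bar from (346,207) to (357,236) and the tab at about (318,246). The steel tray is at (219,220) with its tongue towards (198,196), the swan at (281,213) and the tin at (279,260). The scene view agrees: handle at (210,163), tab at (243,191), tray at (328,250).

```bash
python3 - <<'E'
from h import *
import pickle
c=pickle.load(open("top.pkl","rb"));s=pickle.load(open("scene.pkl","rb"))
for n,uv,z in [("dock",(343,228),20),("tray",(219,220),12),("swan",(281,213),20),("tin",(279,260),48),("tab",(318,246),90),("handle",(351,221),173),("pot",(275,145),100),("duck",(417,205),20)]:
    print(n,onplane(c,uv,z)[0].round(0))
for n,k in(("top",c),("scene",s)):
    P=cloud(k); k["P"]=P
    D=onplane(c,(343,228),20)[0]
    near=np.hypot(P[...,0]-D[0],P[...,1]-D[1])<130
    m=near&(P[...,2]>152)&(P[...,2]<190); print(n,"handle n",m.sum(),np.median(P[m],0).round(1) if m.any() else 0)
    if m.sum()>10:
        q=P[m][:,:2];ce,(sz),a=cv2.minAreaRect(q.astype(np.float32));print(ce,sz,a, np.percentile(P[m][:,2],[5,50,95]))
    dark=k["im"].max(2)<50
    m=near&dark&(P[...,2]>60)&(P[...,2]<100)&(np.hypot(P[...,0]-D[0],P[...,1]-D[1])>65);print("tab",m.sum(),np.median(P[m],0).round(1) if m.any() else 0)
# work plane check
m=np.abs(c["P"][...,2])<15;print("table z",np.median(c["P"][...,2][m]))
# look-over with the wrist
yaw=np.pi/2
mnt=np.array(bot.read_camera("wrist")["mount"]);print(mnt.round(2).tolist())
E
```

```text
dock [ 517. -201.   20.]
tray [532. 180.  12.]
swan [558. -10.  20.]
tin [413.  -8.  48.]
tab [ 455. -121.   90.]
handle [ 521. -206.  173.]
pot [750.  12. 100.]
duck [ 593. -427.   20.]
top handle n 565 [ 520.  -187.6  171. ]
(540.6539306640625, -201.8345947265625) (81.70243072509766, 125.07341003417969) 86.63042449951172 [158.45022635 171.03274353 186.13563334]
tab 29 [ 464.  -126.4   88.6]
scene handle n 458 [ 534.9 -184.5  170.5]
(536.7730102539062, -183.4006805419922) (122.46133422851562, 83.71662902832031) 45.59817886352539 [155.26760633 170.46009627 186.74223925]
tab 39 [ 467.7 -124.    78.8]
table z -0.0581298217789481
[[-0.0, -0.97, -0.26, 66.33], [1.0, -0.0, -0.0, -0.09], [0.0, -0.26, 0.97, -123.89], [0.0, 0.0, 0.0, 1.0]]
```

```bash
python3 - <<'E'
from h import *
import pickle
for n,p,yaw in [("w1",(470,-200,380),-np.pi/2),("w2",(540,-170,380),-np.pi/2),("w3",(520,150,380),-np.pi/2),("w4",(520,220,380),-np.pi/2)]:
    try:
        for a in (yaw,yaw+np.pi):
            j=bot.ik(p,down(a))
            print(n,a,None if j is None else np.round(j,2))
            if j is not None:break
        bot.move_to(p,down(a))
    except bot.MotionError as e: print(n,e);continue
    c=grab(n and "wrist");pickle.dump(c,open(n+".pkl","wb"));cv2.imwrite(f"pics/{n}.png",c["im"]);print(c["E"].round(),c["f"])
print(bot.read_state()["clock"])
a,b=[cv2.imread(f"pics/{n}.png") for n in("w2","w3")]
cv2.imwrite("pics/w23.png",cv2.resize(np.vstack([a[:, :],b]),(400,600)))
E
```

```text
w1 -1.5707963267948966 [-0.47  0.15  1.41 -0.    1.58  1.1 ]
[ 536. -200.  503.] 377.1322116300888
w2 -1.5707963267948966 [-0.37  0.28  1.25 -0.    1.61  1.2 ]
[ 607. -170.  503.] 377.1322116300888
w3 -1.5707963267948966 [ 0.21  0.22  1.33 -0.    1.6   1.78]
[586. 149. 504.] 377.1322116300888
w4 -1.5707963267948966 [ 0.34  0.27  1.26 -0.    1.61  1.91]
[587. 221. 503.] 377.1322116300888
3.9333
```

View pics/w1.png

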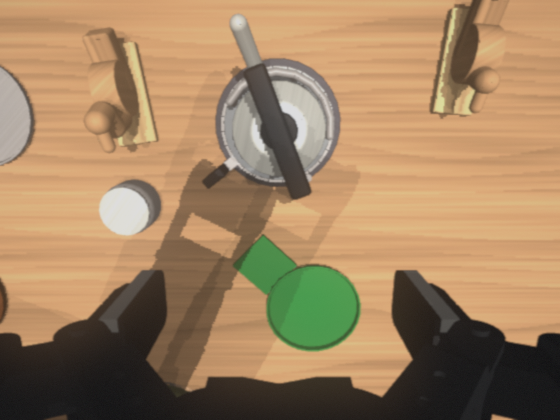

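View pics/w23.png

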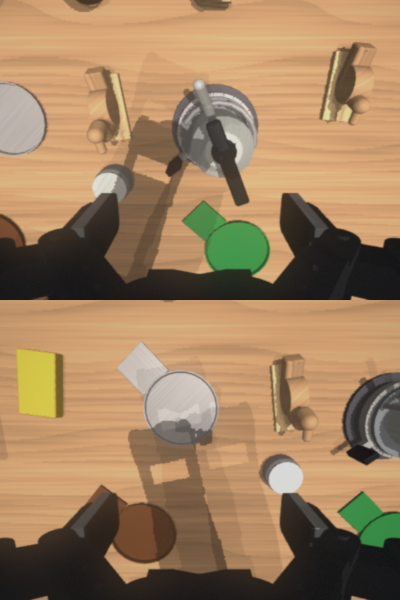

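The w1 view shows the handle bar from (257,70) to (298,193), spout tip (238,22) at the upper end, tab (216,174), swan on the left, duck on the right. In the second picture, the lower view (w3) has the steel tray at about (180,407), half scale, with its tongue to the upper left.

```bash
cat > meas.py <<'E'
from h import *
import pickle
L=lambda n:pickle.load(open(n+".pkl","rb"))
def tri(c1,u1,c2,u2):
    r1,r2=ray(c1,u1)[0],ray(c2,u2)[0]
    t=np.linalg.lstsq(np.c_[r1,-r2],c2["E"]-c1["E"],rcond=None)[0]
    a,b=c1["E"]+t[0]*r1,c2["E"]+t[1]*r2
    return (a+b)/2,np.linalg.norm(a-b)
def circ(p):
    A=np.c_[2*p,np.ones(len(p))];s=np.linalg.lstsq(A,(p**2).sum(1),rcond=None)[0];return s[:2],np.sqrt(s[2]+s[0]**2+s[1]**2)
E
python3 - <<'E'
from meas import *
C={n:L(n) for n in("w1","w2","w3","w4","top","scene")}
D=np.array([517,-201.])
bars={};tabs={};spt={}
for n in("w1","w2"):
    c=C[n];P=cloud(c);v=np.arange(420)[:,None]
    r=np.hypot(P[...,0]-D[0],P[...,1]-D[1])
    dark=(c["im"].max(2)<70)&(v<300)
    m=dark&(P[...,2]>165)&(P[...,2]<181)&(r<110)
    uv=np.argwhere(m)[:,::-1].astype(np.float32);ce,sz,a=cv2.minAreaRect(uv);bars[n]=ce
    p=P[m];x=p[:,:2]-p[:,:2].mean(0);w,V=np.linalg.eigh(np.cov(x.T));d=V[:,1]
    t=x@d
    print(n,"bar",m.sum(),np.median(p,0).round(1),"yaw",np.degrees(np.arctan2(*d[::-1])).round(1),"len",np.ptp(t).round(),"box",ce,sz,a, "mid",onplane(c,ce,173).round(1))
    m=dark&(P[...,2]>84)&(P[...,2]<97)&(r>60)&(r<120)
    uv=np.argwhere(m)[:,::-1].astype(np.float32);
    if len(uv)>5:
        ce,sz,a=cv2.minAreaRect(uv);tabs[n]=ce;print(n,"tab",m.sum(),np.median(P[m],0).round(1),ce,sz,onplane(c,ce,90).round(1))
    m=~dark&(P[...,2]>105)&(P[...,2]<130)&(r>65)&(r<125);
    if m.any(): print("spout",m.sum(),P[m].mean(0).round(1), P[m][np.argmax(r[m])].round(1))
    # canister cap-free: seat & base circle
    # dock base: points z 8..20 not wood
    m=(P[...,2]>8)&(P[...,2]<16)&(r<120)
    g=np.ptp(c["im"].astype(int),axis=2)<35
    q=P[m&g][:,:2]
    for lo,hi in((8,16),):
        ang=np.arctan2(q[:,1]-D[1],q[:,0]-D[0]);b=(ang*12/np.pi).astype(int);rr=np.hypot(*(q-D).T)
        e=np.array([q[b==k][np.argsort(rr[b==k])[-3]] for k in np.unique(b) if (b==k).sum()>20]);print("base",circ(e),len(e))
    m=(P[...,2]>105)&(P[...,2]<113)&(r<75); 
    q=P[m&~dark][:,:2]; print("rail pts",len(q))
if len(bars)==2: print("tri bar",tri(C["w1"],bars["w1"],C["w2"],bars["w2"]))
if len(tabs)==2: print("tri tab",tri(C["w1"],tabs["w1"],C["w2"],tabs["w2"]))
T=np.array([532,180.]);tc=[]
for n in("w3","w4","top"):
    c=C[n];P=cloud(c);r=np.hypot(P[...,0]-T[0],P[...,1]-T[1])
    g=(np.ptp(c["im"].astype(int),axis=2)<30)&(r<150)&(P[...,2]<30)
    g=cv2.morphologyEx(g.astype(np.uint8),cv2.MORPH_OPEN,np.ones((3,3)));nn,lab,st,_=cv2.connectedComponentsWithStats(g);k=1+np.argmax(st[1:,4]);g=(lab==k).astype(np.uint8)
    cn=max(cv2.findContours(g,0,2)[0],key=cv2.contourArea)[:,0]
    q=onplane(c,cn,12)[:,:2];cc=T.copy();
    for it in range(30):
        rr=np.hypot(*(q-cc).T);s=np.abs(rr-69)<max(3,25-2*it);cc,rad=circ(q[s])
    q7=onplane(c,cn,7)[:,:2];rr=np.hypot(*(q7-cc).T);far=q7[rr>95];dv=far-cc
    print(n,"tray",cc.round(1),rad.round(1),s.sum(),"tongue yaw",np.degrees(np.arctan2(*dv.mean(0)[::-1])).round(1),"maxr",rr.max().round(1)); box=cv2.minAreaRect(q7[rr>75].astype(np.float32));print(box)
    print(" rim z",np.percentile(P[...,2][(g>0)&(np.abs(np.hypot(P[...,0]-cc[0],P[...,1]-cc[1])-67)<3)],[50,90]), "floor z",np.median(P[...,2][(g>0)&(np.hypot(P[...,0]-cc[0],P[...,1]-cc[1])<50)]))
E
```

```text
<stdin>:11: RuntimeWarning: Mean of empty slice.
  ret = um.true_divide(
  avg = a.mean(axis, **keepdims_kw)
<stdin>:11: RuntimeWarning: Degrees of freedom <= 0 for slice
  c *= np.true_divide(1, fact)
  c *= np.true_divide(1, fact)
  return _methods._mean(a, axis=axis, dtype=dtype,
Traceback (most recent call last):
ValueError: zero-size array to reduction operation maximum which has no identity
```

The canister stands on the seat (65 mm), so the bar's top should be near z = 238; I'll correct the height bands.

```bash
cat > m2.py <<'E'
from meas import *
C={n:L(n) for n in("w1","w2","w3","w4","top","scene")}
D=np.array([520,-190.])
bars={};tabs={}
def big(m):
    nn,lab,st,_=cv2.connectedComponentsWithStats(m.astype(np.uint8));return lab==1+np.argmax(st[1:,4])
for n in("w1","w2"):
    c=C[n];P=cloud(c);v=np.arange(420)[:,None]
    r=np.hypot(P[...,0]-D[0],P[...,1]-D[1]);Z=P[...,2]
    dark=(c["im"].max(2)<75)&(v<290)
    print(n,"z of dark",np.histogram(Z[dark&(r<120)],bins=[0,20,60,80,100,180,200,215,228,234,240,250])[0])
    def rect(nm,m,z):
        m=big(m);uv=np.argwhere(m)[:,::-1].astype(np.float32);ce,sz,a=cv2.minAreaRect(uv)
        b=cv2.minAreaRect(P[m][:,:2].astype(np.float32))
        print(n,nm,m.sum(),np.median(P[m],0).round(1),"px",np.round(ce,1),np.round(sz,1),"world rect",np.round(b[0],1),np.round(b[1],1),round(b[2],1),"ray",onplane(c,ce,z)[0].round(1));return ce
    bars[n]=rect("bar",dark&(Z>233)&(Z<245)&(r<120),238)
    tabs[n]=rect("tab",dark&(Z>84)&(Z<97)&(r>60)&(r<130),90)
    rect("spout",~dark&(Z>170)&(Z<195)&(r>45)&(r<130),187)
    g=np.ptp(c["im"].astype(int),axis=2)<40
    q=P[(Z>8)&(Z<16)&(r<120)&g][:,:2]
    ang=np.arctan2(q[:,1]-D[1],q[:,0]-D[0]);b=np.floor(ang*12/np.pi);rr=np.hypot(*(q-D).T)
    e=np.array([q[b==k][np.argsort(rr[b==k])[-3]] for k in np.unique(b) if (b==k).sum()>20]);print("base",circ(e),len(e))
    q=P[(Z>104)&(Z<113)&(r<80)&g][:,:2]; print("rail",len(q),circ(q) if len(q)>5 else 0)
    a=np.sort(np.degrees(np.arctan2(q[:,1]+190,q[:,0]-520)));print(a[[0,len(a)//2,-1]] if len(a) else 0)
for o in(bars,tabs): print("tri",tri(C["w1"],o["w1"],C["w2"],o["w2"]))
T=np.array([532,180.])
for n in("w3","w4","top"):
    c=C[n];P=cloud(c);r=np.hypot(P[...,0]-T[0],P[...,1]-T[1])
    g=(np.ptp(c["im"].astype(int),axis=2)<30)&(r<150)&(P[...,2]<30)
    g=big(cv2.morphologyEx(g.astype(np.uint8),cv2.MORPH_OPEN,np.ones((3,3)))).astype(np.uint8)
    cn=max(cv2.findContours(g,0,2)[0],key=cv2.contourArea)[:,0]
    q=onplane(c,cn,12)[:,:2];cc=T.copy()
    for it in range(30):
        rr=np.hypot(*(q-cc).T);s=np.abs(rr-69)<max(3,25-2*it);cc,rad=circ(q[s])
    q7=onplane(c,cn,7)[:,:2];rr=np.hypot(*(q7-cc).T);dv=q7[rr>95]-cc
    f=cv2.fillPoly(np.zeros((1,1),np.uint8),[],1) if 0 else None
    print(n,"tray",cc.round(1),rad.round(1),s.sum(),"tongue yaw",np.degrees(np.arctan2(*dv.mean(0)[::-1])).round(1),"maxr",rr.max().round(1),"box",cv2.minAreaRect(q7[rr>75].astype(np.float32)))
    h=np.hypot(P[...,0]-cc[0],P[...,1]-cc[1]);print(" rim z",np.percentile(P[...,2][(g>0)&(np.abs(h-67)<3)],[50,90]),"floor z",np.median(P[...,2][(g>0)&(h<50)]))
E
python3 m2.py
```

```text
w1 z of dark [  63    3   29  178    0   98    0    0    0 1391    6]
w1 bar 1370 [ 506.3 -204.4  238.1] px [279.7 138.5] [121.7  23.1] world rect [ 516.9 -201.2] [83.6 16. ] 20.9 ray [ 518.4 -200.7  238. ]
w1 tab 171 [ 465.7 -126.2   90. ] px [213.9 177. ] [ 9.6 22.2] world rect [ 466.3 -127.6] [10.3 23.9] 36.5 ray [ 466.7 -128.1   90. ]
w1 spout 650 [ 594.9 -171.4  186.7] px [241.5  33.5] [41.2 18. ] world rect [ 595.1 -171.1] [25.7 14. ] 20.8 ray [ 594.5 -171.4  187. ]
base (array([ 520.14559995, -198.20445763]), np.float64(78.68549899939738)) 22
rail 1118 (array([ 520.93591861, -198.08056291]), np.float64(53.85140470755003))
[-100.37055905  -36.29985623   61.62621876]
w2 z of dark [  79   59   83  224    0  229    3    9   20 2323    9]
w2 bar 2333 [ 528.1 -197.2  238.1] px [317.8 227.7] [121.4  21.9] world rect [ 522.2 -199.1] [93.8 16. ] 20.9 ray [ 524.4 -198.2  238. ]
w2 tab 206 [ 467.5 -127.7   90. ] px [242.6 236.7] [10.3 20.8] world rect [ 466.7 -127.5] [11.3 23. ] 37.5 ray [ 467.5 -127.7   90. ]
w2 spout 454 [ 596.4 -170.5  188.8] px [280.6 125.2] [31.5 17.1] world rect [ 
[... 403 characters left out ...]
71  ]), np.float64(0.04543910481754504))
w3 tray [535.8 183.3] 67.4 119 tongue yaw 41.3 maxr 131.9 box ((614.7824096679688, 257.49530029296875), (40.85169219970703, 62.17107391357422), 43.625343322753906)
 rim z [11.14939477 13.0004761 ] floor z 5.319478244457088
w4 tray [536.1 183.9] 67.6 128 tongue yaw 47.2 maxr 131.7 box ((607.9916381835938, 251.92578125), (58.88988494873047, 62.96533966064453), 43.80551528930664)
 rim z [10.86635532 12.86688935] floor z 5.318419266181365
top tray [535.8 181.6] 67.6 45 tongue yaw 42.0 maxr 130.1 box ((607.5540161132812, 249.56900024414062), (61.06572723388672, 63.84190368652344), 43.58875274658203)
 rim z [10.42504448 15.82136331] floor z 4.51101021544855
```

Both views give bar top z = 238.1, tab top z = 90.0, tray floor z = 5.3 and rim z = 13, all in line with the text. The bar centre is about (521.5,-199) at yaw 21° and the spout agrees. The dock is at (520,-198) and the tray at (536,183.5), yaw 43.6°. Next: grasp and lift.

```bash
python3 - <<'E'
from h import *
import pickle
a=np.radians(21-90);B=np.array([521.5,-199])
bot.move_gripper(60,100)
bot.move_to([*B,320],down(a))
print("hit",bot.servo_line([*B,230],speed=100,until_force=15))
print(bot.move_gripper(0,100))
s=bot.read_state();print(s["ee_pos"],s["grip_width"],s["grip_force"],s["ft_force"])
if s["grip_width"]>10:
    bot.servo_line([*B,235],speed=30);print(bot.read_state()["ft_force"])
    bot.servo_line([*B,360],speed=120)
s=bot.read_state();print(s["ee_pos"],s["grip_width"],s["ft_force"],s["moment"],s["clock"])
c=grab("wrist");pickle.dump(c,open("w5.pkl","wb"));cv2.imwrite("pics/w5.png",c["im"])
E
```

```text
hit False
False
[ 521.70510004 -199.24707947  230.4982324 ] 14.573645567972115 98.42640280723572 [-0.31920437 -1.37381065  3.31462541]
[ 0.29048234  0.25786735 -5.91441889]
[ 521.36865788 -198.96216761  359.12097401] 14.3148265406499 [ 0.29369961 -0.78601868 -5.58646065] [ 0.01842884 -0.03669625  0.04851238] 8.9
```

View pics/w5.png

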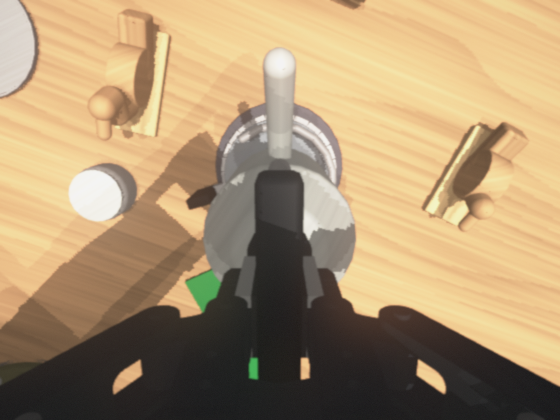

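The canister is held square by its bar, about 0.57 kg, spout tip at (280,62), upright. Now I'll carry it over and place it.

```bash
python3 - <<'E'
from h import *
import pickle
a=np.radians(43.6-90);T=np.array([536,183.5])
bot.servo_line([*T,360],down(a),speed=160)
bot.servo_line([*T,184],speed=110)
bot.dwell(0.2)
print("hit",bot.servo_line([*T,166],speed=20,until_force=4))
s=bot.read_state();print(s["ee_pos"],s["ft_force"],s["clock"])
pickle.dump(None,open("x.pkl","wb"))
bot.dwell(0.2);c=grab("scene");pickle.dump(c,open("s2.pkl","wb"));
cv2.imwrite("pics/s2.png",cv2.resize(c["im"][160:320,240:440],None,fx=3,fy=3))
E
```

```text
hit True
[536.06611936 183.3105198  170.40569011] [ 0.65518429 -1.6091194   4.45604953] 14.1083
```

View pics/s2.png

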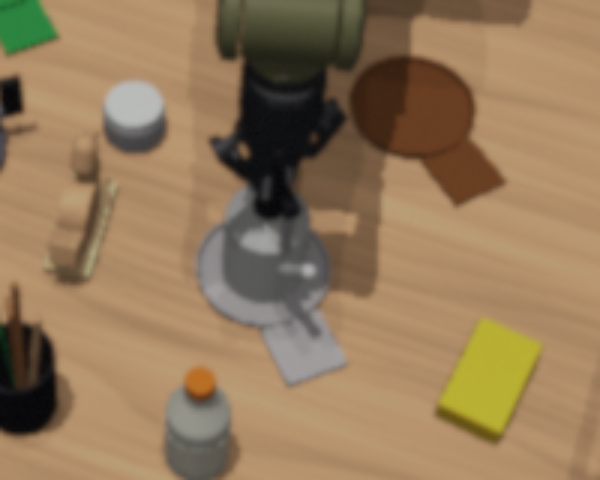

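The canister stands in the tray with its spout (305,270) over the tongue, and contact came at the expected height. Release it, back off, then look at the empty dock.

```bash
python3 - <<'E'
from meas import *
bot.move_gripper(60,60)
bot.servo_line([536,183.5,330],speed=120)
print(bot.read_state()["ft_force"])
c0=grab("wrist");pickle.dump(c0,open("w6.pkl","wb"))
bot.move_to([440,-190,300],down(-np.pi/2))
c=grab("wrist");pickle.dump(c,open("w7.pkl","wb"))
P=cloud(c);D=np.array([520.1,-198]);rel=P[...,:2]-D;r=np.hypot(*np.moveaxis(rel,2,0));an=np.degrees(np.arctan2(rel[...,1],rel[...,0]))%360;Z=P[...,2]
g=np.ptp(c["im"].astype(int),axis=2)<30
m=(c["im"].min(2)>170)&(r>57)&(r<82)&(Z>6)&(Z<20);print("mark",m.sum(),np.median(an[m]) if m.any() else 0,np.median(r[m]) if m.any() else 0)
m=(Z>46)&(Z<56)&(r>67.5)&(r<78);print("post/arm",m.sum(),np.percentile(an[m],[5,50,95]) if m.any() else 0)
m=(Z>84)&(Z<96)&(r>70)&(r<110);print("tab",P[m].mean(0),np.median(an[m]),cv2.minAreaRect(P[m][:,:2].astype(np.float32)))
m=(Z>104)&(Z<113)&(r<65)&(r>45);print("rail",np.percentile(an[m],[1,99]), "x", circ(P[m][:,:2]))
x=((an[m]+180)%360)-180;print(np.percentile(x,[0.5,99.5]))
m=(Z>60)&(Z<70)&(r<80)&g;q=P[m][:,:2];print("seat",cv2.minEnclosingCircle(q.astype(np.float32)))
print(bot.read_state()["clock"])
cv2.imwrite("pics/w67.png",cv2.resize(np.vstack([c0["im"],c["im"]]),(400,600)))
E
```

```text
[ 0.05471928 -0.52933727 -0.227434  ]
mark 29 200.8822814502259 75.52936183786986
post/arm 211 [123.47156538 130.0375766  213.00067373]
tab [ 465.8992897  -127.28089642   90.01570628] 127.4690858739761 ((465.4580078125, -126.71346282958984), (11.930854797363281, 26.271007537841797), 37.70408248901367)
rail [  1.61671566 358.44684215] x (array([ 520.9030983 , -198.17544394]), np.float64(53.530909285846185))
[-100.89112637   64.05034806]
seat ((515.0287475585938, -190.1876220703125), 68.27687072753906)
17.8917
```

View pics/w67.png

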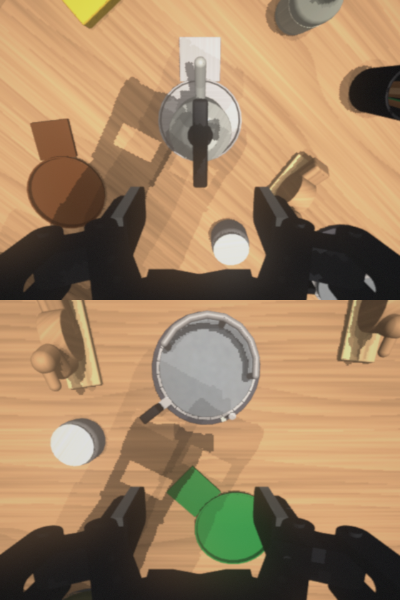

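The canister stands upright inside the rim with the spout over the tongue. The dock's locked mark is at 200.9° (world), dock yaw -18.5° (rail agrees), and the tab is at 127.5°, so the joint is near 0. I'll straddle the tab with open fingers and swing it round the axis.

```bash
python3 - <<'E'
from h import *
D=np.array([520.1,-198.])
def pose(t,z): 
    t=np.radians(t);return [*(D+90*np.array([np.cos(t),np.sin(t)])),z],down(t+np.pi/2-2*np.pi)
print(np.round(bot.ik(*pose(127.4,150)),2))
bot.move_gripper(30)
bot.move_to(*pose(127.4,150))
print("hit",bot.servo_line(pose(127.4,80)[0],speed=80,until_force=10))
s=bot.read_state();print(s["ee_pos"],s["ft_force"],s["grip_width"],s["clock"])
for t in range(134,201,6):
    p,q=pose(t,80)
    if bot.servo_line(p,q,speed=60,until_force=25): print("stopped early",t);break
s=bot.read_state();print(s["ee_pos"],s["ft_force"],s["clock"])
E
```

```text
[-0.34  0.26  1.82 -0.    1.06  2.15]
hit False
[ 465.69549291 -126.59279772   80.44569663] [0.59418076 0.43508221 0.07966266] 29.906967014049787 20.3083
[ 435.44821237 -228.46500404   79.92821904] [-0.34158467  0.04727241  0.34403095] 24.025
```

```bash
python3 - <<'E'
from meas import *
D=np.array([520.1,-198.])
def pose(t,z): 
    t=np.radians(t);return [*(D+90*np.array([np.cos(t),np.sin(t)])),z],down(t+np.pi/2-2*np.pi)
for t in np.arange(202,216,2):
    h=bot.servo_line(*pose(t,80),speed=20,until_force=10)
    s=bot.read_state();f=np.array(s["ft_force"]);print(t,h,f.round(1))
    if h: break
p=np.array(s["ee_pos"])[:2]-D;te=np.degrees(np.arctan2(p[1],p[0]))%360;print("tcp angle",te)
b=te-5.2
bot.servo_line(*pose(b,80),speed=30); print(bot.read_state()["ft_force"])
bot.servo_line(pose(b,200)[0],speed=100)
bot.move_to([440,-190,300],down(-np.pi/2))
c=grab("wrist");P=cloud(c);rel=P[...,:2]-D;r=np.hypot(*np.moveaxis(rel,2,0));an=np.degrees(np.arctan2(rel[...,1],rel[...,0]))%360;Z=P[...,2]
m=(Z>84)&(Z<96)&(r>70)&(r<110);print("tab",P[m].mean(0),np.median(an[m]))
print(bot.read_state()["clock"]);d=grab("scene")["im"]
cv2.imwrite("pics/end.png",np.vstack([c["im"][:300],cv2.resize(d[120:330,100:440],(560,300))]))
E
```

```text
202 False [ 0.3 -0.6 -0.6]
204 False [ 0.6  0.3 -0.4]
206 False [ 0.5 -0.1  1.4]
208 True [-0.6  5.9  2.8]
tcp angle 206.46895295178612
[-0.2421176  -0.23581734 -1.03707635]
tab [ 437.06535199 -229.8789222    89.88763594] 200.97711823904572
27.5083
```

View pics/end.png

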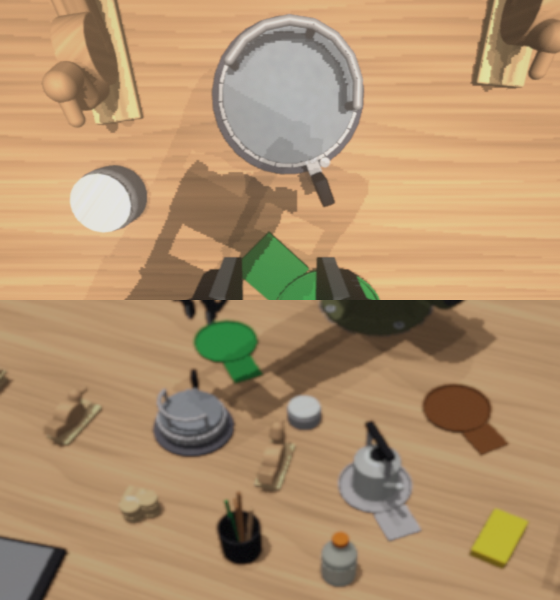

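The tab at (322,190) lies on the locked mark against the stop post: 201.0° measured, 200.9° expected. The canister is upright in the tray and the bystanders are undisturbed.

```bash
python3 -c "
from rig import bot
print(bot.finish_job())"
```

```text
the job is handed in; nothing more can be done
None
```

The job is handed in at about 27.5 s: the canister stands upright in the steel tray with its spout over the tongue, and the collar is at its stop on the locked mark (tab at 201.0°, mark at 200.9°).

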